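# Set the reel feeder's end stop and feed one reel with its spring-return slide

### The job

Set up the reel feeder and feed out one reel: slide the green end stop along its slots until its upright plate is centred on the yellow line, then tighten it by swinging the orange-tipped clamp lever clockwise as far as it goes. Then, just once, push the red-handled spring slide all the way towards the stop and let go, so that it snaps back home by itself and leaves one white reel on the outfeed. Leave the tape roll, the wrench and the roller alone.

Things in the scene. Friction and masses are not known exactly. Their poses are not given: they have to be found in the camera images.
- feeder: Fixed reel feeder; origin at its underside. Grey bed x -50..50, y -250..240 mm, 12 mm high. Reels, slide and stop all move along its own y axis. Clear open-topped magazine at y = -60, 81 x 85 mm, 90 mm high, holds three stacked reels; outfeed between 28 mm high blue rails y -24..59. Spring barrel, 31 mm high, on the +x edge, y -245..-160. Guide bolt at (18, 143), 24 mm high.
- slide (a joint): Travel of the spring-return slide along feeder +y: 0 home, 0.085 m fully pushed (hard stop). Spring force about 2.4 N at home and 7.5 N at full travel, always pulling it home; when let go at the end it is home in about 0.3 s.
- slide_handle (a point): Top centre of the slide's red upright handle: a block 20 (feeder x) x 30 (feeder y) x 36 mm high, top 100 mm over the table, on a 14 mm stem; the flat pusher below is 32 mm high. At home it is at feeder (0, -210) mm. At full travel the handle's centre is still 22 mm from the magazine's wall.
- stop (a joint): Position of the end stop along feeder +y, 0 to 0.06 m, larger is farther from the magazine. It stays where it is put (sliding friction about 5 N).
- stop_top (a point): Centre of the top edge of the stop's green upright plate: 64 (feeder x) x 10 mm thick (feeder y), top 92 mm over the table. At joint value 0 it is at feeder y = +75 mm. Behind it (+y) a slotted steel foot lies on the bed to 91 mm from the plate's centre, 17 mm over the table.
- mark_line (a point): Centre of the yellow setting line painted across the bed (100 mm along feeder x, 6 mm wide), at bed-top height, 12 mm over the table; same axes as the feeder. The stop is set when the mid-thickness of its plate is over the middle of this line. Its place along the bed varies.
- clamp (a joint): Angle of the clamp lever: at 0 (loose) the lever points along feeder -x; it turns clockwise seen from above as the value grows, to the hard stop at 1.5 rad (tight), where it points nearly along feeder +y. It needs about 1.2 N at its grip and stays where it is left. It starts at 0 to 0.3.
- clamp_grip (a point): Top centre of the upright orange grip of the clamp lever: a round post 16 mm in diameter, 54 mm high, its top 80 mm over the table, 70 mm from the lever's pivot. The flat lever arm joining it to the hub has its top 35 mm over the table.
- clamp_hinge (a point): Top of the clamp lever's hub (26 mm diameter, 40 mm over the table), on its vertical axis; fixed on the bed at feeder (-18, 143) mm.
- reel_1: Bottom reel in the magazine, the one to be fed: white plastic, 60 mm diameter, 22 mm high; origin at the centre of its underside, axis z upright. It starts at feeder (0, -60) mm and is pushed to about feeder y = +19 mm by a full stroke.
- reel_2: Second reel, same as reel_1, stacked on it; drops to the bottom when the slide snaps back.
- reel_3: Top reel of the stack, same as reel_1.
- tape_roll: Bystander: brown cardboard ring, 90 mm diameter, 45 mm high, origin at the centre of its underside.
- wrench: Bystander: steel wrench lying flat; origin near its middle, length along its x axis.
- roller: Bystander: steel roller with blue square ends, about 142 mm long along its y axis, 30 mm high; origin under its middle.
There are look-alikes about, which are no part of the job. Leave any brown or purple look-alike of the reel_3 alone.

How it is judged:
By the outcome, as a careful person would: the job done as asked, in the order asked, and still so for the second after the job is handed in, with the robot touching nothing.
It also fails if it takes over 61 s, if anything falls off the work surface, if the arm or the gripper's body presses on something with over 40 N, if the wrist force passes 120 N, or if a joint passes its speed limit or range.

### The arm

A 6-joint arm with a two-finger parallel gripper is mounted at the origin on the work surface. World frame = base frame: x ahead of the robot, y to its left, z up, the work surface at z = 0. Lengths are in m, angles in rad, forces in N, time in s.
With the tool pointing down it reaches from about 0.35 to 0.85 m from the base axis. Payload 8.1 kg.
Tool frame: the origin (TCP) lies midway between the tips of the shut fingers; the grasp point (between the pads) lies 19 mm behind it; z points along the fingers, y is the direction in which the jaws open and shut (so a half turn about z gives the same grasp; the last joint's range is limited). The gripper opens to 85 mm and grips with 20 to 120 N. Pads are 22 mm wide; open, the fingers measure 114 mm over their backs; the gripper's body (76 mm by 85 mm) begins 54 mm behind the grasp point. The pads swing forward as they close: fully open they stand 13 mm farther back than shut.
Start: joints at [1.153, 0.13, 1.488, -0, 1.523, -0.085], TCP at [0.196, 0.567, 0.231] pointing down, gripper open.
Joint ranges: [-2.96, 2.96], [-0.89, 2.26], [0.02, 2.5], [-1.34, 4.48], [0, 2.73], [-2.66, 2.66]. Speed limits (rad/s): [2.39, 2.39, 2.79, 3.14, 3.14, 3.14].

### API

Orientations are given as a 3x3 rotation matrix whose columns are the frame's x, y, z axes.
In Python, from station import * gives the robot as it stands. The module is installed in compiled form; this text tells all that it offers.
- The arm moves only by the shell command python3 -m handwheel 'ROWS' [FORCE]. ROWS is a JSON object of lists of equal length, an entry for each row: "turn": the turn, a rotation vector about the tool's x, y, z in degrees, a list of three; "translation": the shift along the tool's x, y, z in m, a list of three; "claw": the opening, from 0 (shut) to 1 (fully open). In form: {"turn": [[rx, ry, rz], ...], "translation": [[x, y, z], ...], "claw": [claw, ...]}. A call has exactly 8 rows; each row shifts and turns the commanded pose from where the row before left it, along the tool's axes as they then stand; what a row does not reach is not made up. A row lasts 1/10 s, in which the tool goes at most 50 mm and 8.59 degrees, less where a joint would pass 70% of its speed; a pose out of reach is approached as far as the arm can. A call with a gripper value outside its range is refused whole. The fingers move at their own pace and stop on an object; FORCE is the grip in N (left out, the last holds). Time passes only in rows, so rows that do not move let the fingers close, or fill a call up. It gives the time, the measured TCP pose, the force and the opening at its end, in the units of the state.
- sense(): the state, without advancing time (a new reading comes with each control period).
- snapshot(name): name is "scene" or "side" or "wrist"; returns the picture (420x560x3 uint8, red, green, blue); there is no depth.
- calibration(name): a dict with "fx", "fy", "cx", "cy" (pixels), "distortion" ([k1, k2, p1, p2, k3] as OpenCV has them; the pictures are not rectified), "R" (3x3) and "t" (3): a world point X has camera coordinates R X + t. Camera axes: x right, y down, z forward; pixel columns grow to the right and rows downward; lengths in m; the calibration is good to about 2 mm. A picture is of the moment at which its call begins: read the wrist's pose just before it. calibration takes no time and is no camera call; for the wrist camera it gives the pose at the moment of the call.
- finish_job(): hands the job in, once; it reports no verdict.
Trained networks look in the newest picture that a camera, given by its name, has taken for a name from the list of things; names that differ only in an ending like _2 or _b are one class to them, and where a whole thing is asked for, a point or a joint stands for the part that bears it (a point fixed in the world has none). Each returns a list of dicts, best first, with "confidence" (0 to 1); they miss things now and then, are a little off and sometimes report something else, mostly with a low value. They report only what shows in the picture. A call takes as long as a camera call. They do not tell look-alikes from the thing itself.
- boxes_of(label, camera): "at" ([x, y, z] in m, in world coordinates, good to about 4 mm: the middle of the surface that is visible of it).
- outline_of(label, camera): "mask" (420x560 bool, what is visible of it).
- tip_of(label, camera): "at" ([x, y, z] in m, in world coordinates, good to about 4 mm: a listed point, or the origin of a listed thing).
The state is a dict: "t": time; "qpos": joint angles; "joint_vel": joint speeds; "joint_efforts": joint torques, N m; "tool_pos": TCP position; "eef_rot": TCP orientation; "wrist_force": force on the tool from outside, world axes, zero at the start; "moment": the same for the moment, N m; "gripper_width": finger opening in m.
Only numpy, scipy, OpenCV 4.12 (cv2) and the standard library are available. Lean on these libraries where they do the work, as an engineer would, in place of code of your own. Each camera call takes 0.05 s, during which the arm holds its last target. There are 200 camera calls.

## Working session

There is one attempt and no reset: what is moved stays moved. The work goes in short steps, Python scripts to look and compute and a shell command to move; the robot and the scene stay as the last step left them, time stands still between calls to the robot, and variables do not carry over. Pictures are saved under pics/ and viewed, about 8 in all and at most 12, crops included, and the job is handed in when it is done.

```bash
mkdir -p pics; python3 - <<'E'
from station import *
import cv2,numpy as np
s=sense();print(s['t'],s['tool_pos'],s['gripper_width']);print(np.round(s['eef_rot'],3))
for c in('scene','side'):
    im=snapshot(c);cv2.imwrite(f'pics/{c}0.png',im[:,:,::-1])
    for l in('slide_handle','stop_top','mark_line','clamp_grip','clamp_hinge','feeder'):
        r=tip_of(l,c);print(c,l,[(np.round(d['at'],4).tolist(),round(d['confidence'],2)) for d in r[:2]])
E
```

```text
0.0 [0.19577487 0.56657734 0.23024523] 0.08546306757813942
[[-0.945  0.327 -0.001]
 [ 0.327  0.945 -0.002]
 [ 0.    -0.002 -1.   ]]
scene slide_handle [([0.569, -0.2012, 0.0986], 0.64)]
scene stop_top [([0.5315, 0.1331, 0.0904], 0.85), ([0.7831, 0.0573, 0.0007], 0.3)]
scene mark_line [([0.533, 0.0995, 0.0144], 0.67)]
scene clamp_grip [([0.4438, 0.1522, 0.0812], 0.59)]
scene clamp_hinge [([0.5112, 0.1438, 0.0423], 0.86)]
scene feeder [([0.5471, 0.0047, 0.0012], 0.8)]
side slide_handle [([0.571, -0.2047, 0.1037], 0.88), ([0.4398, 0.1507, 0.083], 0.5)]
side stop_top [([0.532, 0.1346, 0.0929], 0.86)]
side mark_line [([0.535, 0.0991, 0.0139], 0.57)]
side clamp_grip [([0.4407, 0.151, 0.085], 0.42), ([0.57, -0.2019, 0.1074], 0.34)]
side clamp_hinge [([0.5709, -0.2037, 0.1049], 0.61), ([0.5123, 0.1463, 0.04], 0.57)]
side feeder [([0.5436, 0.0078, 0.0], 0.7)]
```

View pics/scene0.png

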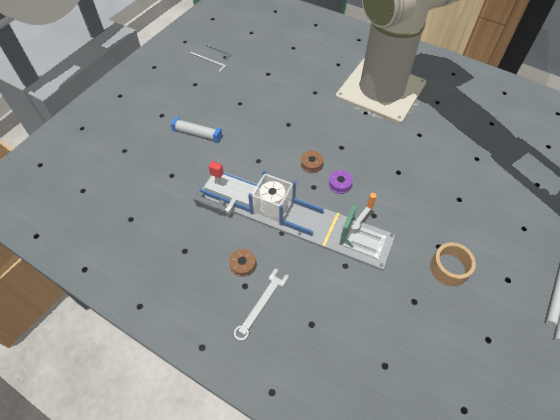

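View pics/side0.png

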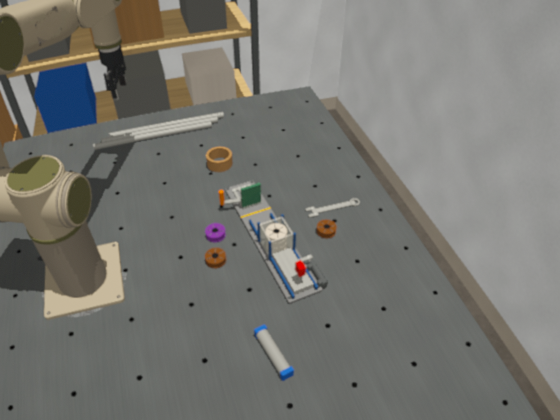

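Scene view: the feeder runs from the red handle at (216,170) to its end at (390,245). The yellow line is at (331,229), and the green plate, at (350,226), is about 35 mm beyond it. The orange grip is at (373,198). The networks agree with this. The feeder origin comes out at about (0.546, 0.006), with its y axis yawed about 6.4°. Next I turn the tool to the feeder axes and go over the stop.

```bash
cat > h.py <<'E'
from station import *
import numpy as np, cv2
O=np.array([.546,.006,0]); Y=np.array([-.112,.9937,0]); X=np.array([.9937,.112,0])
def F(p): p=np.asarray(p)-O; return np.round([p@X,p@Y,p[2]],4)
def st():
    s=sense(); R=s['eef_rot']; 
    print('t',round(s['t'],2),'tcpF',F(s['tool_pos']),'yaw err deg',round(np.degrees(np.arctan2(R[:,1]@X,R[:,1]@Y)),2),'tilt',np.round(R[:2,2],3),'f',np.round(s['wrist_force'],1),'w',round(s['gripper_width'],4))
def pix2F(c,uv,z):
    k=calibration(c);K=np.array([[k['fx'],0,k['cx']],[0,k['fy'],k['cy']],[0,0,1]])
    n=cv2.undistortPoints(np.array(uv,float).reshape(-1,1,2),K,np.array(k['distortion']))[:,0]
    R=np.array(k['R']);t=np.array(k['t']);C=-R.T@t
    d=np.c_[n,np.ones(len(n))]@R
    P=C+d*((z-C[2])/d[:,2])[:,None]
    return np.array([F(p) for p in P])
E
python3 -m handwheel '{"turn":[[0,0,-8.5],[0,0,-8.5],[0,0,-8.5],[0,0,0],[0,0,0],[0,0,0],[0,0,0],[0,0,0]],"translation":[[0,0,0],[0,0,0],[0,0,0],[-0.025,-0.0425,0],[-0.025,-0.0425,0],[-0.025,-0.0425,0],[-0.025,-0.0425,0],[-0.025,-0.0425,0]],"claw":[1,1,1,1,1,1,1,1]}' 40
python3 -m handwheel '{"turn":[[0,0,0],[0,0,0],[0,0,0],[0,0,0],[0,0,0],[0,0,0],[0,0,0],[0,0,0]],"translation":[[-0.025,-0.0425,0],[-0.025,-0.0425,0],[-0.025,-0.0425,0],[-0.025,-0.0425,0],[-0.025,-0.0425,0],[-0.025,-0.0425,0],[-0.01,-0.017,0],[0,0,0]],"claw":[1,1,1,1,1,1,1,1]}'
python3 - <<'E'
from h import *
st();im=snapshot('wrist');cv2.imwrite('pics/w1.png',im[:,:,::-1])
for l in('stop_top','mark_line','clamp_grip','clamp_hinge'):
    print(l,[(F(d['at']),round(d['confidence'],2)) for d in tip_of(l,'wrist')[:2]])
E
```

```text
t: 1.5
tool_pos: [0.3448, 0.3684, 0.2315]
eef_rot: [[-0.994, -0.113, 0.001], [-0.113, 0.994, 0.0], [-0.001, 0.0, -1.0]]
wrist_force: [0.0, -0.0, -0.1]
gripper_width: 0.0851
t: 2.3
tool_pos: [0.5348, 0.1148, 0.2311]
eef_rot: [[-0.994, -0.108, 0.0], [-0.108, 0.994, -0.001], [-0.0, -0.001, -1.0]]
wrist_force: [-0.1, 0.1, -0.5]
gripper_width: 0.0856
t 2.3 tcpF [0.001  0.1094 0.2311] yaw err deg 0.23 tilt [ 0.    -0.001] f [-0.1  0.1 -0.5] w 0.0856
stop_top [(array([1.000e-04, 1.311e-01, 8.960e-02]), 0.95)]
mark_line [(array([0.0013, 0.0894, 0.0103]), 0.98)]
clamp_grip [(array([-0.0855,  0.1583,  0.0783]), 0.89)]
clamp_hinge [(array([-0.0171,  0.141 ,  0.0373]), 0.96)]
```

View pics/w1.png

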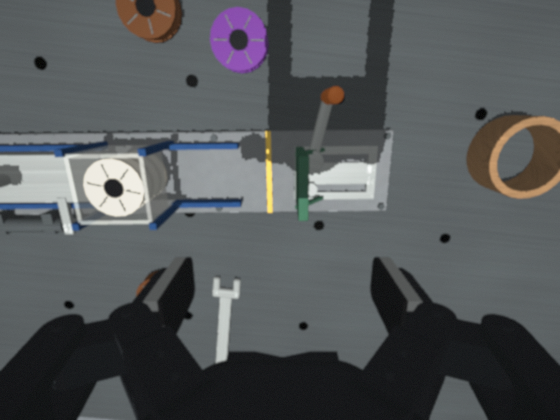

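Wrist view: the yellow line is at column 269 (rows 130–212), the green plate's top edge is at about column 302, and the orange grip is at (333,95). The lever is near 0.2 rad. I'll measure the line, plate and bed edges from colour.

```bash
python3 - <<'E'
from h import *
im=snapshot('wrist');hsv=cv2.cvtColor(im,cv2.COLOR_RGB2HSV)
y=cv2.inRange(hsv,(20,120,100),(35,255,255));y[:100]=0;y[230:]=0;y[:,:240]=0;y[:,300:]=0
v,u=np.nonzero(y);print(len(u),u.min(),u.max(),v.min(),v.max())
P=pix2F('wrist',np.c_[u,v],.012);print('line mean',P.mean(0),'ext',P.min(0),P.max(0))
a=np.polyfit(P[:,0],P[:,1],1);print('line yaw deg',np.degrees(np.arctan(a[0])),'at x0',a[1])
g=cv2.inRange(hsv,(55,60,20),(85,255,255));g[:100]=0;g[250:]=0;g[:,:280]=0;g[:,340:]=0
for r in range(145,225,8):
    c=np.nonzero(g[r])[0]
    if len(c): print(r,c.min(),c.max(),pix2F('wrist',[[c.min(),r],[c.max(),r]],.092)[:,:2].tolist())
E
```

```text
364 262 268 132 213
line mean [-0.00283049  0.09227143  0.012     ] ext [-0.05    0.0893  0.012 ] [0.0496 0.0953 0.012 ]
line yaw deg 0.24228848919263982 at x0 0.09228339804511591
153 292 307 [[-0.0367, 0.1221], [-0.0367, 0.1359]]
161 293 303 [[-0.0293, 0.1231], [-0.0293, 0.1324]]
169 293 303 [[-0.0217, 0.1232], [-0.0217, 0.1326]]
177 294 302 [[-0.0141, 0.1242], [-0.0141, 0.1318]]
185 293 302 [[-0.0063, 0.1233], [-0.0063, 0.1319]]
193 293 302 [[0.0016, 0.1234], [0.0016, 0.1321]]
201 293 315 [[0.0097, 0.1235], [0.0097, 0.1448]]
209 292 303 [[0.0178, 0.1226], [0.0178, 0.1334]]
217 294 303 [[0.0261, 0.1247], [0.0261, 0.1335]]
```

```bash
python3 -c "
from h import *
st()"
python3 -m handwheel '{"turn":[[0,0,0],[0,0,0],[0,0,0],[0,0,0],[0,0,0],[0,0,0],[0,0,0],[0,0,0]],"translation":[[0,0.01,0],[0,0.01,0.03],[0,0,0.04],[0,0,0.04],[0,0,0.04],[0,0,0.02],[0,0,0],[0,0,0]],"claw":[1,1,1,1,1,1,1,1]}' 40
python3 -c "
from h import *
st()"
```

```text
t 2.6 tcpF [-0.0004  0.1135  0.2314] yaw err deg -0.1 tilt [0. 0.] f [ 0.4 -0.   0.1] w 0.0853
t: 3.4
tool_pos: [0.5312, 0.1383, 0.0619]
eef_rot: [[-0.994, -0.113, -0.0], [-0.113, 0.994, 0.0], [0.0, 0.0, -1.0]]
wrist_force: [1.1, 0.1, 0.5]
gripper_width: 0.0853
t 3.4 tcpF [1.000e-04 1.332e-01 6.190e-02] yaw err deg -0.06 tilt [-0.  0.] f [1.1 0.1 0.5] w 0.0853
```

```bash

python3 -m handwheel '{"turn":[[0,0,0],[0,0,0],[0,0,0],[0,0,0],[0,0,0],[0,0,0],[0,0,0],[0,0,0]],"translation":[[0,-0.004,0],[0,0,0],[0,0,0],[0,0,0],[0,0,0],[0,0,0],[0,0,0],[0,0,0]],"claw":[1,1,0,0,0,0,0,0]}' 40
python3 -c "
from h import *
st()"
```

```text
t: 4.2
tool_pos: [0.5316, 0.1336, 0.0613]
eef_rot: [[-0.994, -0.112, -0.0], [-0.112, 0.994, 0.0], [0.0, 0.0, -1.0]]
wrist_force: [-1.2, 0.9, 2.5]
gripper_width: 0.0095
t 4.2 tcpF [-0.      0.1284  0.0613] yaw err deg -0.02 tilt [-0.  0.] f [-1.2  0.9  2.5] w 0.0095
```

```bash

python3 -m handwheel '{"turn":[[0,0,0],[0,0,0],[0,0,0],[0,0,0],[0,0,0],[0,0,0],[0,0,0],[0,0,0]],"translation":[[0,-0.009,0],[0,-0.009,0],[0,-0.009,0],[0,-0.009,0],[0,0,0],[0,0,0],[0,0,0],[0,0,0]],"claw":[0,0,0,0,0,0,0,0]}' 40
python3 - <<'E'
from h import *
st();im=snapshot('wrist');cv2.imwrite('pics/w2.png',im[:,:,::-1])
im=snapshot('scene');cv2.imwrite('pics/s2.png',cv2.resize(im[180:270,300:410,::-1],None,fx=6,fy=6))
E
```

```text
t: 5.0
tool_pos: [0.536, 0.0972, 0.0614]
eef_rot: [[-0.994, -0.112, 0.001], [-0.112, 0.994, -0.001], [-0.0, -0.001, -1.0]]
wrist_force: [1.6, -5.7, -0.9]
gripper_width: 0.0093
t 5.0 tcpF [0.0003 0.0918 0.0614] yaw err deg -0.01 tilt [ 0.001 -0.001] f [ 1.6 -5.7 -0.9] w 0.0093
```

View pics/w2.png

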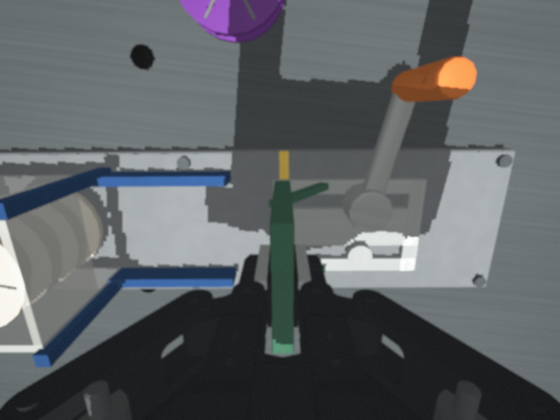

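The plate (column ~283) sits over the line (column ~284). I'll put numbers on it.

```bash
python3 - <<'E'
from h import *
st();im=snapshot('wrist');hsv=cv2.cvtColor(im,cv2.COLOR_RGB2HSV)
y=cv2.inRange(hsv,(15,110,80),(35,255,255));y[:145]=0;y[180:]=0;y[:,:260]=0;y[:,310:]=0
v,u=np.nonzero(y);P=pix2F('wrist',np.c_[u,v],.012);print('line',len(u),u.min(),u.max(),P.mean(0),np.ptp(P,axis=0))
g=cv2.inRange(hsv,(55,60,20),(85,255,255))
for r in (215,225,235,245):
    c=np.nonzero(g[r,255:310])[0]+255; print(r,c.min(),c.max(),pix2F('wrist',[[c.min(),r],[c.max(),r]],.092)[:,:2].tolist())
E
```

```text
t 5.1 tcpF [0.0002 0.0918 0.0613] yaw err deg -0.0 tilt [ 0.    -0.001] f [ 1.9 -5.   0.3] w 0.0094
line 260 279 288 [-0.04124654  0.09227192  0.012     ] [0.0173 0.0057 0.    ]
215 271 291 [[-0.0353, 0.0871], [-0.0353, 0.0949]]
225 270 293 [[-0.0311, 0.0866], [-0.0311, 0.0957]]
235 271 293 [[-0.0269, 0.087], [-0.0269, 0.0957]]
245 271 293 [[-0.0225, 0.0869], [-0.0225, 0.0958]]
```

```bash

python3 -m handwheel '{"turn":[[0,0,0],[0,0,0],[0,0,0],[0,0,0],[0,0,0],[0,0,0],[0,0,0],[0,0,0]],"translation":[[0,0,0],[0,0,0],[0,0,0],[0,0,0],[0,0,-0.04],[0,0,-0.04],[0,0,-0.04],[0,0,0]],"claw":[1,1,1,1,1,1,1,1]}' 40
python3 - <<'E'
from h import *
snapshot('scene');snapshot('scene');snapshot('scene');st();im=snapshot('wrist');cv2.imwrite('pics/w3.png',im[:,:,::-1]);hsv=cv2.cvtColor(im,cv2.COLOR_RGB2HSV)
y=cv2.inRange(hsv,(15,110,80),(35,255,255));y[:100]=0;y[250:]=0;y[:,:250]=0;y[:,310:]=0
v,u=np.nonzero(y);P=pix2F('wrist',np.c_[u,v],.012);print('line',len(u),u.min(),u.max(),v.min(),v.max(),P.mean(0),np.ptp(P,axis=0))
g=cv2.inRange(hsv,(55,60,20),(85,255,255))
for r in range(160,230,8):
    c=np.nonzero(g[r,250:310])[0]+250
    if len(c): print(r,c.min(),c.max(),pix2F('wrist',[[c.min(),r],[c.max(),r]],.092)[:,:2].tolist())
for l in('stop_top','mark_line','clamp_grip','clamp_hinge'):
    print(l,[(F(d['at']),round(d['confidence'],2)) for d in tip_of(l,'wrist')[:2]])
E
```

```text
t: 5.95
tool_pos: [0.5396, 0.0982, 0.1887]
eef_rot: [[-0.994, -0.112, 0.011], [-0.112, 0.994, 0.001], [-0.011, -0.0, -1.0]]
wrist_force: [1.5, -0.2, 0.4]
gripper_width: 0.0858
t 6.1 tcpF [-0.      0.0924  0.1811] yaw err deg -0.01 tilt [0. 0.] f [-0.1 -0.  -1. ] w 0.0857
line 110 280 285 135 153 [-0.04225727  0.09219091  0.012     ] [0.0179 0.005  0.    ]
160 277 301 [[-0.0389, 0.088], [-0.0389, 0.1062]]
168 276 286 [[-0.0328, 0.0872], [-0.0327, 0.0948]]
176 276 286 [[-0.0265, 0.0871], [-0.0265, 0.0949]]
184 277 286 [[-0.0202, 0.0879], [-0.0202, 0.0949]]
192 277 286 [[-0.0137, 0.0878], [-0.0137, 0.0949]]
200 277 287 [[-0.0072, 0.0878], [-0.0071, 0.0957]]
208 277 286 [[-0.0005, 0.0877], [-0.0005, 0.0949]]
216 276 302 [[0.0063, 0.0869], [0.0063, 0.1078]]
224 276 287 [[0.0131, 0.0868], [0.0132, 0.0958]]
stop_top [(array([0.0011, 0.0941, 0.0905]), 0.56)]
mark_line []
clamp_grip [(array([-0.0841,  0.1591,  0.0731]), 0.61)]
clamp_hinge [(array([-0.0167,  0.1429,  0.0352]), 0.94)]
```

View pics/w3.png

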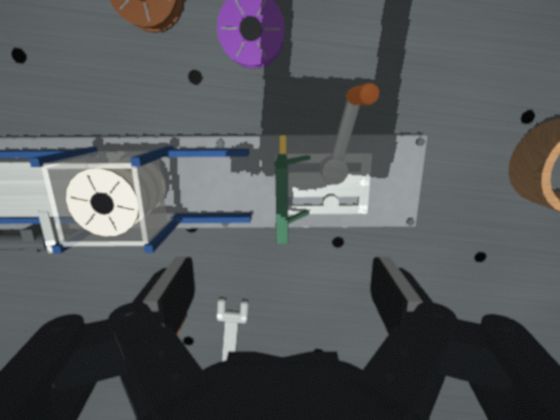

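The plate's centre is at 0.0914–0.0918 and the line's at 0.0922, so it is set to under 1 mm. The clamp is next: I cage the orange post (lever at about 0.23 rad), with the jaws tangential to its arc.

```bash

python3 -m handwheel '{"turn":[[0,0,0],[0,0,0],[0,0,0],[0,0,6.5],[0,0,6.5],[0,0,0],[0,0,0],[0,0,0]],"translation":[[0.0295,0.022,0],[0.0295,0.022,0],[0.0265,0.0225,0],[0,0,0],[0,0,0],[0,0,0.03],[0,0,0.03],[0,0,0]],"claw":[0.5,0.5,0.5,0.5,0.5,0.5,0.5,0.5]}' 20
python3 - <<'E'
from h import *
snapshot('scene');st();print(np.round(sense()['qpos'],3));im=snapshot('wrist');cv2.imwrite('pics/w4.png',im[:,:,::-1])
for l in('clamp_grip','clamp_hinge'):
    print(l,[(F(d['at']),round(d['confidence'],2)) for d in tip_of(l,'wrist')[:2]])
E
```

```text
t: 7.15
tool_pos: [0.4396, 0.1534, 0.1164]
eef_rot: [[-0.993, 0.114, -0.009], [0.114, 0.993, -0.002], [0.008, -0.003, -1.0]]
wrist_force: [-0.7, -0.8, -0.9]
gripper_width: 0.0426
t 7.2 tcpF [-0.0878  0.1585  0.1189] yaw err deg 13.0 tilt [-0.006 -0.001] f [ 0.6 -0.5 -0.1] w 0.0425
[ 0.225 -0.145  1.972 -0.     1.321 -1.231]
clamp_grip [(array([-0.0825,  0.1548,  0.077 ]), 0.94)]
clamp_hinge [(array([-0.0171,  0.1418,  0.0376]), 0.55)]
```

View pics/w4.png

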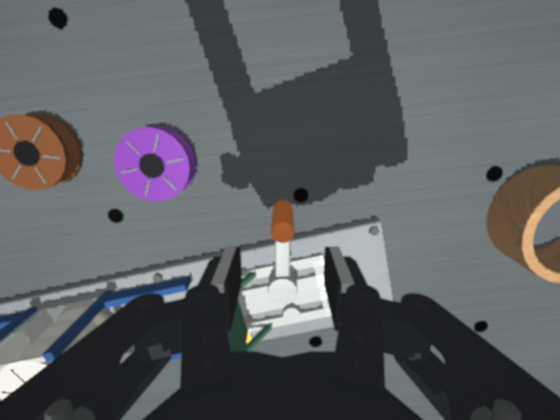

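```bash

python3 -m handwheel '{"turn":[[0,0,0],[0,0,0],[0,0,0],[0,0,0],[0,0,0],[0,0,0],[0,0,0],[0,0,0]],"translation":[[-0.001,0,0.03],[-0.001,0,0.03],[-0.001,0,0.01],[0,0,0],[0,0,0],[0,0,0],[0,0,0],[0,0,0]],"claw":[0.5,0.5,0.5,0.5,0,0,0,0]}' 20
python3 - <<'E'
from h import *
st();p=F(sense()['tool_pos']);v=p[:2]-[-.018,.143];print('angle',np.arctan2(v[1],-v[0]),'r',np.hypot(*v))
E
```

```text
t: 8.15
tool_pos: [0.4478, 0.1542, 0.0533]
eef_rot: [[-0.993, 0.114, 0.003], [0.114, 0.993, 0.001], [-0.003, 0.001, -1.0]]
wrist_force: [-1.2, -0.7, 7.4]
gripper_width: 0.0154
t 8.15 tcpF [-0.081   0.1582  0.0533] yaw err deg 13.0 tilt [0.003 0.001] f [-1.2 -0.7  7.4] w 0.0154
angle 0.23674531623848635 r 0.06480771559004375
```

```bash

python3 -m handwheel '{"turn":[[0,0,0],[0,0,8],[0,0,8],[0,0,8],[0,0,0],[0,0,0],[0,0,0],[0,0,0]],"translation":[[0,0,0],[-0.0006,0.009,0],[-0.0006,0.009,0],[-0.0006,0.009,0],[0,0,0],[0,0,0],[0,0,0],[0,0,0]],"claw":[0,0,0,0,0,0,0,0]}' 20
python3 - <<'E'
from h import *
st();p=F(sense()['tool_pos']);v=p[:2]-[-.018,.143];print('angle',np.arctan2(v[1],-v[0]),'r',np.hypot(*v))
E
```

```text
t: 8.95
tool_pos: [0.4568, 0.1795, 0.0533]
eef_rot: [[-0.863, 0.506, 0.004], [0.506, 0.863, 0.001], [-0.003, 0.003, -1.0]]
wrist_force: [3.0, -1.3, 6.2]
gripper_width: 0.0152
t 8.95 tcpF [-0.0692  0.1824  0.0533] yaw err deg 36.8 tilt [0.004 0.001] f [ 3.  -1.3  6.2] w 0.0152
angle 0.6558843767111712 r 0.06460495337046535
```

```bash

python3 -m handwheel '{"turn":[[0,0,8],[0,0,8],[0,0,8],[0,0,8],[0,0,8],[0,0,8],[0,0,0],[0,0,0]],"translation":[[-0.0006,0.009,0],[-0.0006,0.009,0],[-0.0006,0.009,0],[-0.0006,0.009,0],[-0.0006,0.009,0],[-0.0006,0.009,0],[0,0,0],[0,0,0]],"claw":[0,0,0,0,0,0,0,0]}' 20
python3 - <<'E'
from h import *
st();p=F(sense()['tool_pos']);v=p[:2]-[-.018,.143];print('angle',np.arctan2(v[1],-v[0]),'r',np.hypot(*v))
E
python3 -m handwheel '{"turn":[[0,0,0],[0,0,2],[0,0,0],[0,0,0],[0,0,0],[0,0,0],[0,0,0],[0,0,0]],"translation":[[0,0,0],[0,0.002,0],[0,0,0],[0,0,0],[0,0,0],[0,0,0],[0,0,0],[0,0,0]],"claw":[0,0,0,0,0,0,0,0]}' 20
python3 - <<'E'
from h import *
st();p=F(sense()['tool_pos']);v=p[:2]-[-.018,.143];print('angle',np.arctan2(v[1],-v[0]),'r',np.hypot(*v))
E
```

```text
t: 9.75
tool_pos: [0.4994, 0.2087, 0.0532]
eef_rot: [[-0.201, 0.98, 0.003], [0.98, 0.201, -0.001], [-0.002, 0.003, -1.0]]
wrist_force: [2.0, -8.3, 9.1]
gripper_width: 0.0151
t 9.75 tcpF [-0.0236  0.2067  0.0532] yaw err deg 84.83 tilt [ 0.003 -0.001] f [ 2.  -8.3  9.1] w 0.0151
angle 1.4831096716653962 r 0.06394568007301198
t: 10.55
tool_pos: [0.4994, 0.2089, 0.0529]
eef_rot: [[-0.167, 0.986, -0.001], [0.986, 0.167, -0.002], [-0.002, -0.001, -1.0]]
wrist_force: [-7.0, -9.1, 14.9]
gripper_width: 0.015
t 10.55 tcpF [-0.0236  0.2069  0.0529] yaw err deg 86.8 tilt [-0.001 -0.002] f [-7.  -9.1 14.9] w 0.015
angle 1.4833827231800192 r 0.06414491406183347
```

```bash

python3 -m handwheel '{"turn":[[0,0,0],[0,0,0],[0,0,0],[0,0,0],[0,0,0],[0,0,0],[0,0,0],[0,0,0]],"translation":[[0,0.002,0],[0,0,0],[0,0,0],[0,0,0],[0,0,0],[0,0,-0.04],[0,0,-0.04],[0,0,-0.04]],"claw":[0,0,0,0.5,0.5,0.5,0.5,0.5]}' 20
python3 -m handwheel '{"turn":[[0,0,0],[0,0,0],[0,0,0],[0,0,0],[0,0,0],[0,0,0],[0,0,0],[0,0,0]],"translation":[[-0.02,0,-0.02],[-0.04,0,0],[0,0,0],[0,0,0],[0,0,0],[0,0,0],[0,0,0],[0,0,0]],"claw":[0.5,0.5,0.5,0.5,0.5,0.5,0.5,0.5]}' 20
python3 - <<'E'
from h import *
st();im=snapshot('wrist');cv2.imwrite('pics/w5.png',im[:,:,::-1])
for l in('clamp_grip','clamp_hinge','stop_top'):
    print(l,[(F(d['at']),round(d['confidence'],2)) for d in tip_of(l,'wrist')[:2]])
for c in('scene','side'):
  snapshot(c)
  for l in('clamp_grip','clamp_hinge','stop_top','slide_handle'):
    print(c,l,[(F(d['at']),round(d['confidence'],2)) for d in tip_of(l,c)[:2]])
E
```

```text
t: 11.35
tool_pos: [0.5009, 0.2106, 0.1722]
eef_rot: [[-0.166, 0.986, -0.001], [0.986, 0.166, -0.0], [0.0, -0.001, -1.0]]
wrist_force: [-0.3, 0.8, 0.1]
gripper_width: 0.0429
t: 12.15
tool_pos: [0.511, 0.1521, 0.191]
eef_rot: [[-0.165, 0.986, -0.0], [0.986, 0.165, -0.0], [0.0, -0.0, -1.0]]
wrist_force: [0.3, -0.3, -0.1]
gripper_width: 0.0427
t 12.15 tcpF [-0.0184  0.1491  0.191 ] yaw err deg 86.94 tilt [-0. -0.] f [ 0.3 -0.3 -0.1] w 0.0427
clamp_grip [(array([-0.0206,  0.2108,  0.0779]), 0.64)]
clamp_hinge [(array([-0.0161,  0.1409,  0.0378]), 0.78)]
stop_top [(array([0.0012, 0.0926, 0.0892]), 0.59)]
scene clamp_grip [(array([-0.0237,  0.2129,  0.0792]), 0.89), (array([-0.018 ,  0.1418,  0.042 ]), 0.64)]
scene clamp_hinge [(array([-0.0198,  0.1424,  0.0403]), 0.84), (array([ 0.0016, -0.2089,  0.1008]), 0.37)]
scene stop_top [(array([0.0014, 0.0932, 0.0965]), 0.65)]
scene slide_handle [(array([ 0.0005, -0.2077,  0.1007]), 0.97)]
side clamp_grip [(array([-0.0279,  0.21  ,  0.0838]), 0.6)]
side clamp_hinge [(array([-0.0161,  0.1397,  0.0386]), 0.58)]
side stop_top [(array([0.0002, 0.0919, 0.0927]), 0.82)]
side slide_handle [(array([ 0.0006, -0.2116,  0.1045]), 0.67)]
```

View pics/w5.png

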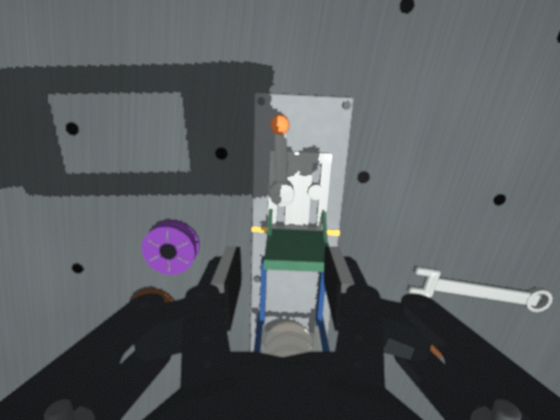

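Lever at the hard stop: the grip is at feeder (-21..-24, 212), where 1.5 rad predicts (-23, 213). The plate is still on the line. I go over the slide handle now.

```bash

python3 -m handwheel '{"turn":[[0,0,0],[0,0,0],[0,0,0],[0,0,0],[0,0,0],[0,0,0],[0,0,0],[0,0,0]],"translation":[[-0.045,0.003,0],[-0.045,0.003,0],[-0.045,0.003,0],[-0.045,0.003,0],[-0.045,0.003,0],[-0.045,0.003,0],[-0.045,0,0],[-0.045,0,0]],"claw":[1,1,1,1,1,1,1,1]}' 40
python3 -m handwheel '{"turn":[[0,0,3],[0,0,0],[0,0,0],[0,0,0],[0,0,0],[0,0,0],[0,0,0],[0,0,0]],"translation":[[0,0,0],[0,0,0],[0,0,0],[0,0,0],[0,0,0],[0,0,0],[0,0,0],[0,0,0]],"claw":[1,1,1,1,1,1,1,1]}' 40
python3 - <<'E'
from h import *
st();im=snapshot('wrist');cv2.imwrite('pics/w6.png',im[:,:,::-1])
for l in('slide_handle','reel_3'):
    print(l,[(F(d['at']),round(d['confidence'],2)) for d in tip_of(l,'wrist')[:2]])
E
```

```text
t: 13.65
tool_pos: [0.5882, -0.2026, 0.1913]
eef_rot: [[-0.164, 0.986, 0.0], [0.986, 0.164, -0.0], [-0.0, 0.0, -1.0]]
wrist_force: [1.3, 0.8, 0.1]
gripper_width: 0.0856
t: 14.45
tool_pos: [0.5881, -0.2004, 0.1914]
eef_rot: [[-0.113, 0.994, 0.0], [0.994, 0.113, -0.0], [-0.0, 0.0, -1.0]]
wrist_force: [0.2, -0.3, 0.6]
gripper_width: 0.0852
t 14.45 tcpF [ 0.0187 -0.2098  0.1914] yaw err deg 89.97 tilt [ 0. -0.] f [ 0.2 -0.3  0.6] w 0.0852
slide_handle [(array([ 0.0013, -0.2094,  0.1024]), 0.8)]
reel_3 [(array([ 0.1676, -0.0586, -0.0025]), 0.73), (array([ 0.0004, -0.0567,  0.0593]), 0.7)]
```

View pics/w6.png

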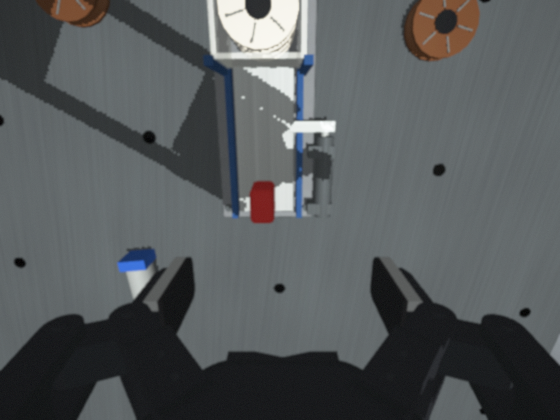

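```bash

python3 -m handwheel '{"turn":[[0,0,0],[0,0,0],[0,0,0],[0,0,0],[0,0,0],[0,0,0],[0,0,0],[0,0,0]],"translation":[[0,-0.018,0],[0,0,0],[0,0,0.04],[0,0,0.04],[0,0,0.03],[0,0,0.014],[0,0,0],[0,0,0]],"claw":[1,1,1,1,1,1,1,1]}' 40
python3 -m handwheel '{"turn":[[0,0,0],[0,0,0],[0,0,0],[0,0,0],[0,0,0],[0,0,0],[0,0,0],[0,0,0]],"translation":[[0,0,0],[0,0,0],[0,0,0],[0,0,0],[0,0,0],[0,0,0],[0,0,0],[0,0,0]],"claw":[1,0,0,0,0,0,0,0]}' 50
python3 -c "
from h import *
st()"
```

```text
t: 15.4
tool_pos: [0.5712, -0.203, 0.0687]
eef_rot: [[-0.112, 0.994, 0.001], [0.994, 0.112, -0.001], [-0.001, 0.001, -1.0]]
wrist_force: [0.5, -0.3, 0.9]
gripper_width: 0.0855
t: 16.2
tool_pos: [0.5712, -0.2026, 0.0678]
eef_rot: [[-0.113, 0.994, 0.002], [0.994, 0.113, -0.0], [-0.001, 0.002, -1.0]]
wrist_force: [4.8, 0.7, -0.7]
gripper_width: 0.0194
t 16.2 tcpF [ 0.0017 -0.2101  0.0678] yaw err deg 89.96 tilt [ 0.002 -0.   ] f [ 4.8  0.7 -0.7] w 0.0194
```

```bash

python3 -m handwheel '{"turn":[[0,0,0],[0,0,0],[0,0,0],[0,0,0],[0,0,0],[0,0,0],[0,0,0],[0,0,0]],"translation":[[0.01,0,0],[0.01,0,0],[0.01,0,0],[0.01,0,0],[0.01,0,0],[0.01,0,0],[0.01,0,0],[0.01,0,0]],"claw":[0,0,0,0,0,0,0,0]}' 50
python3 -m handwheel '{"turn":[[0,0,0],[0,0,0],[0,0,0],[0,0,0],[0,0,0],[0,0,0],[0,0,0],[0,0,0]],"translation":[[0.002,0,0],[0.002,0,0],[0.001,0,0],[0.001,0,0],[0.001,0,0],[0,0,0],[0,0,0],[0,0,0]],"claw":[0,0,0,0,0,0,0,0]}' 50
python3 -c "
from h import *
st()"
```

```text
t: 17.0
tool_pos: [0.5619, -0.1246, 0.0678]
eef_rot: [[-0.112, 0.994, 0.002], [0.994, 0.112, -0.003], [-0.003, 0.002, -1.0]]
wrist_force: [3.4, -9.5, -2.5]
gripper_width: 0.0192
t: 17.8
tool_pos: [0.5612, -0.1182, 0.0678]
eef_rot: [[-0.112, 0.994, 0.002], [0.994, 0.112, -0.003], [-0.003, 0.001, -1.0]]
wrist_force: [3.3, -9.0, -2.0]
gripper_width: 0.0191
t 17.8 tcpF [ 0.0012 -0.1251  0.0678] yaw err deg 90.01 tilt [ 0.002 -0.003] f [ 3.3 -9.  -2. ] w 0.0191
```

```bash

python3 -m handwheel '{"turn":[[0,0,0],[0,0,0],[0,0,0],[0,0,0],[0,0,0],[0,0,0],[0,0,0],[0,0,0]],"translation":[[0.001,0,0],[0.001,0,0],[0.001,0,0],[0,0,0],[0,0,0],[0,0,0],[0,0,0],[0,0,0]],"claw":[0,0,0,0,0,0,0,0]}' 50
python3 -c "
from h import *
st()"
```

```text
t: 18.6
tool_pos: [0.5611, -0.1181, 0.0678]
eef_rot: [[-0.111, 0.994, 0.003], [0.994, 0.111, -0.007], [-0.007, 0.002, -1.0]]
wrist_force: [7.1, -22.7, -7.0]
gripper_width: 0.0191
t 18.6 tcpF [ 0.0011 -0.125   0.0678] yaw err deg 90.06 tilt [ 0.003 -0.007] f [  7.1 -22.7  -7. ] w 0.0191
```

Position has stopped changing and the force jumped from 9 to 23 N, so the slide is on its hard stop. I let go.

```bash

python3 -m handwheel '{"turn":[[0,0,0],[0,0,0],[0,0,0],[0,0,0],[0,0,0],[0,0,0],[0,0,0],[0,0,0]],"translation":[[0,0,0],[0,0,0],[0,0,0],[0,0,0],[0,0,0],[0,0,0],[0,0,0],[0,0,0]],"claw":[1,1,1,1,1,1,1,1]}' 50
python3 -m handwheel '{"turn":[[0,0,0],[0,0,0],[0,0,0],[0,0,0],[0,0,0],[0,0,0],[0,0,0],[0,0,0]],"translation":[[0,0,-0.03],[0,0,-0.04],[0,0,-0.04],[0,0,-0.04],[0,0,0],[0,0,0],[0,0,0],[0,0,0]],"claw":[1,1,1,1,1,1,1,1]}' 50
python3 - <<'E'
from h import *
st();im=snapshot('wrist');a=im
for c in('scene','side'):
  im=snapshot(c)
  for l in('clamp_grip','stop_top','slide_handle','reel_1'):
    print(c,l,[(F(d['at']),round(d['confidence'],2)) for d in tip_of(l,c)[:5]])
  if c=='scene': b=cv2.resize(im[120:280,170:420],(800,512))
cv2.imwrite('pics/s7.png',b[:,:,::-1]);cv2.imwrite('pics/w7.png',a[:,:,::-1])
E
```

```text
t: 19.4
tool_pos: [0.5601, -0.1132, 0.0673]
eef_rot: [[-0.112, 0.994, 0.0], [0.994, 0.112, -0.0], [-0.0, 0.0, -1.0]]
wrist_force: [-0.0, 0.2, -0.2]
gripper_width: 0.0851
t: 20.2
tool_pos: [0.5591, -0.1129, 0.2153]
eef_rot: [[-0.112, 0.994, -0.003], [0.994, 0.112, 0.001], [0.001, -0.003, -1.0]]
wrist_force: [0.3, 0.9, 0.4]
gripper_width: 0.0855
t 20.2 tcpF [-0.0003 -0.1197  0.2153] yaw err deg 90.0 tilt [-0.003  0.001] f [0.3 0.9 0.4] w 0.0855
scene clamp_grip [(array([-0.0232,  0.2157,  0.0808]), 0.72)]
scene stop_top []
scene slide_handle [(array([-0.0003, -0.2065,  0.1012]), 0.73)]
scene reel_1 [(array([ 0.1679, -0.0565,  0.0004]), 0.82), (array([-0.1751, -0.0303,  0.0004]), 0.76), (array([-0.1383,  0.0647, -0.0005]), 0.69), (array([-0.0048, -0.0596,  0.0326]), 0.52), (array([-0.0243,  0.2124,  0.0787]), 0.33)]
side clamp_grip [(array([-0.0264,  0.2118,  0.0808]), 0.57), (array([-0.001 ,  0.0898,  0.0918]), 0.23)]
side stop_top [(array([0.0002, 0.0934, 0.0899]), 0.8)]
side slide_handle [(array([ 0.0009, -0.2116,  0.1037]), 0.78)]
side reel_1 [(array([-0.1462,  0.0648,  0.0031]), 0.85), (array([ 0.1682, -0.0535, -0.0036]), 0.65), (array([-0.0005,  0.0159,  0.0133]), 0.61), (array([-0.1756, -0.0269,  0.0018]), 0.6), (array([ 0.0025, -0.056 ,  0.0329]), 0.49)]
```

View pics/s7.png

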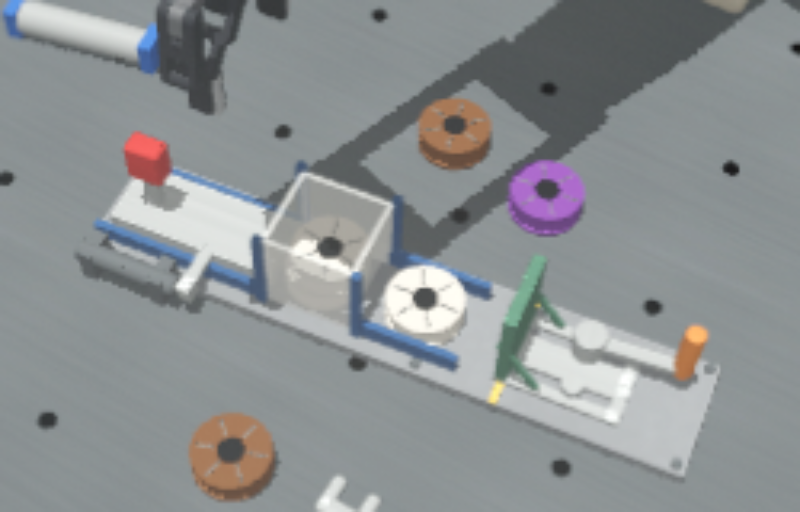

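The crop shows the slide home (147,158), one white reel on the outfeed (425,300) at about y = +16 to 19 mm, the stack dropped in the magazine, the plate on the yellow line (495,390), and the lever along the bed (690,350). The gripper is clear of everything, so I hand in.

```bash
python3 -c "
from h import *
st();finish_job()"
```

```text
t 20.75 tcpF [ 0.0006 -0.1201  0.2173] yaw err deg 90.0 tilt [ 0. -0.] f [ 0.3  0.7 -0. ] w 0.0854
the job is handed in; nothing more can be done
```

The reel feeder is set and one white reel is on the outfeed; I handed the job in at 20.75 s of the 61 s allowed.

- **End stop:** I gripped the green plate and slid it 36 mm onto the yellow line. The wrist camera put the plate's centre at feeder y 91.4 mm and the line at 92.2 mm, so it is set to within about 1 mm. The arm's own reading while gripping was 91.8 mm.
- **Clamp lever:** I swung it clockwise by its grip to the hard stop. It stopped moving while the force rose, and the grip now reads about feeder (-23, 213) mm, which is what 1.5 rad predicts.
- **Spring slide:** I made one push of 85 mm. At the end the force jumped from 9 to 23 N with no further movement, then I opened the gripper. The slide is back home at y ≈ -209 mm, the fed reel is at y ≈ +16 mm, and the stack dropped in the magazine.

**Checks that failed or disagreed:**
- The last scene-camera check did not find the stop at all; the side camera had it at 93.4 mm and the picture shows it on the line.
- The scene network also missed the fed reel, but the side network and the picture both show it.
- I did not aim at or touch the tape roll, wrench, roller or the look-alike reels, but I did not measure them afterwards.

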